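Run the bench label press: carton under the head, key held at run

ROBOT

A 6-joint arm with a two-finger parallel gripper is mounted at the origin on the work surface; the furniture and walls round the work are solid. World frame = base frame: x ahead of the robot, y to its left, z up, the work surface at z = 0. Lengths are in mm, angles in rad, forces in N, time in s.
With the tool pointing down it reaches from about 325 to 875 mm from the base axis. Payload 4.4 kg.
Tool frame: the origin (TCP) lies on the centre line of the jaws, within the pads' length; the fingertips stand ahead of it and the grasp point (between the pads) lies 6 mm ahead of it (ctrl.tcp_to_tips is the z of the fingertips in the tool frame, in mm); z points along the fingers, y is the line along which they close (so a half turn about z gives the same grasp; the last joint's range is limited). The gripper opens to 85 mm and grips with 20 to 120 N. Pads are 22 mm wide; open, the fingers measure 114 mm over their backs; the gripper's body (76 mm by 85 mm) begins 54 mm behind the grasp point. The pads swing forward as they close: fully open they stand 13 mm farther back than shut.
Start: joints at [1.151, 0.207, 1.542, -0, 1.393, -0.15], TCP at [152.715, 554.351, 256.282] pointing down, gripper open.
Joint ranges: [-2.73, 2.73], [-0.86, 2.22], [0.23, 2.46], [-1.11, 4.25], [0.08, 2.63], [-2.82, 2.82]. Speed limits (rad/s): [2.79, 2.79, 3.14, 3.14, 3.14, 3.14].

INTERFACE

Orientations are given as a 3x3 rotation matrix whose columns are the frame's x, y, z axes.
In Python, from plant import ctrl, sensors, optics gives the robot as it stands. Calls block until the motion is done:
- ctrl.move_ptp(position, orientation): joint-space move of the TCP to a pose.
- ctrl.move_l(position, rot=None, vel=150, threshold=None): straight line of the TCP; rot=None keeps the orientation; vel is the mean speed in mm/s. With threshold (N) it stops when the force on the tool has changed by that much, and returns True; else False.
- ctrl.set_joints(angles): joint-space move.
- ctrl.gripper_to(opening, force=None): finger opening in mm; force is the grip in N (None keeps the last); returns when the fingers have stopped.
- ctrl.hold(seconds).
- ctrl.solve_ik(position, orientation): joint angles nearest the present ones, or None.
- sensors.read_state(): the state.
- optics.grab_frame(name): name is "side" or "top"; returns (picture, depth): 420x560x3 uint8, red, green, blue; 420x560 float32, mm along the optical axis (not along the pixel's ray), 0 where there is no reading.
- optics.camera_params(name): a dict with "mtx" (3x3 intrinsics, pixels), "k1" (the pictures are not rectified: a ray, as slopes to the right and down, at radius r is drawn at 1 + k1 r^2 times it, then the intrinsics apply), "R" (3x3) and "t" (3): a world point X has camera coordinates R X + t. Camera axes: x right, y down, z forward; pixel columns grow to the right and rows downward; lengths in mm; the calibration is good to about 2 mm. A picture is of the moment at which its call begins. camera_params takes no time and is no camera call.
A pose or a line that the arm cannot do raises ctrl.MotionError and nothing moves.
- ctrl.finish_job(): hands the job in; it is judged then, once.
The state is a dict: "t": time; "q": joint angles; "qvel": joint speeds; "tau": joint torques, N m; "eef_pos": TCP position; "eef_rot": TCP orientation; "force": force on the tool from outside, world axes, zero at the start; "wrist_torque": the same for the moment, N m; "grip_width": finger opening in mm; "grasp_force": force on a finger pad.
Only numpy, scipy, OpenCV 4.12 (cv2) and the standard library are available. Lean on these libraries where they do the work, as an engineer would, in place of code of your own. Each camera call takes 0.05 s, during which the arm holds its last target. There are 200 camera calls.

TASK

The white carton in the carrier has a freshly glued label that must be pressed down until the adhesive grabs. Slide the carrier along its rails until it clicks into the detent under the press head; then take the red key from its parking block, work it fully home in the sprung key switch on the press (its pins are sticky, so wiggle it a little), turn it a quarter turn clockwise so that the pad comes down on the carton, and finish still gripping the key and holding it turned. Leave everything else on the bench where it stands.

Things in the scene. Friction and masses are not known exactly. Their poses are not given: they have to be found in the camera images.
- press: label press, one fixed unit. Grey base plate 120 mm wide (x), y -295 to +205 mm, top z 18 mm, two aluminium rails along y. Blue column at y 155 to 206, 188 mm high (stop button to 216); its arm reaches back over the rails to y = 64 mm, 144 mm above the bench. Grey key box y -295 to -215, top z 56. Origin: underside, middle of the rails; y to the press head; within 0.15 rad of the robot's axes
- station (a point): point on the base between the rails (z = 18 mm) where the carrier's origin lies when it sits in the detent: 63.5 mm along the press's y from its origin. Axes as the press's
- carrier: loose black plastic plate 78 x 165 x 8 mm, held down by the rail lips, slides along the press's y (1 mm side play). Origin: centre of its underside; axes as the press's. Starts 100 to 160 mm short of the detent. Sliding takes 1 to 2 N; from 27 mm before the detent two sprung balls rub on its sides, then click into notches; getting on to or out of them takes 5 to 9 N. A stop lies 1.5 mm beyond
- carrier_handle (a point): middle of the carrier's steel bow handle near its rear end: a level round bar of 10 mm diameter along x, straight for 34 mm, on posts at x = -22 and +22 mm; its axis is 73 mm above the bench, 66 mm behind the carrier's origin. It can be pinched across y from above or pushed from behind
- carton: small white product carton 46 x 60 x 30 mm, long side along y, loose in the carrier's nest of white corner locators (12 mm high), 36 mm ahead of the carrier's origin; origin at the centre of its underside
- press_pad: sprung black rubber pad of the press, 44 x 52 mm, above the rails at y = 100 mm of the press; origin at the centre of its lower face, 78 mm above the bench at rest (22 mm above the carton). It comes down as the key turns, 32 mm for the quarter turn, and goes up again if the key springs back; meets the carton at about 1.1 rad and presses with 2 to 6 N
- key: reversible key, upright in its parking block at first. Origin: centre of the tip's end, z up. Brass double bit 18 mm wide (x), 5 thick (y), 8 high with rounded end; 6 mm round shank; 16 mm round shoulder z 18 to 22; red flat bow z 22 to 58 (rounded top to 62), 30 wide (x), 10 thick (y): grip it across the flats, along y. 50 g. Works either way round (half a turn about z)
- key_holder: fixed parking block: black block (red band round it) 50 x 38 mm on a foot plate 74 x 60 mm, top at z = 45 mm, with a slot 21.5 x 8.5 mm along its x in which the key hangs by its shoulder, tip 18 mm below the top. Origin at the centre of its underside
- lock_mouth (a point): centre of the key slot (20.5 mm along x, 8 mm wide) at the lock's face, 62 mm above the bench; axes as the press's. Fully home: tip 18 mm below the face, shoulder on it. Two pairs of sticky sprung pins resist at 8 to 11 and 14 to 16 mm depth: 8 to 12 N, less with a wiggle about z. The key cannot turn before its bit is 14 mm deep; once turned it cannot be pulled out. White mark: rest; green: run
- lock_core (a joint): turn of the lock's plug, rad: 0 at rest, growing clockwise seen from above, stop at 1.57. Sprung: the turn takes about 0.07 N m at first and 0.25 N m at the end, and it goes back to 0 if let go. The key has some 0.1 rad of play in it
- squeeze_bottle: white adhesive bottle with a red nozzle, 60 mm across, 174 mm high; bystander; origin at the centre of its underside
- label_roll: small roll of white labels, 62 mm across, 50 mm high; bystander; origin at the centre of its underside
- tape_roll: roll of clear tape lying flat, 102 mm across, 48 mm high; bystander; origin at the centre of its underside
- tub_yellow_1: screw-lid tub, 66 mm across, 70 mm high; bystander; origin at the centre of its underside
- line_spool: green line spool lying flat, 79 mm across, 22 mm high; bystander; origin at the centre of its underside
Things that resemble listed ones, but are neither listed nor needed, are in the scene too. Several things have the shape of the carton; the one meant has the colours described above.

How it is judged:
By the outcome, as a careful person would: the job done as asked, in the order asked, and still so for the second after the job is handed in, while the arm keeps its last pose, push and grip.
It also fails if it takes over 72 s, if anything falls off the work surface, if the arm or the gripper's body presses on something with over 40 N, if the wrist force passes 120 N, or if a joint passes its speed limit or range.

## Working session

There is one attempt and no reset: what is moved stays moved. The work goes in short steps, each a Python script; the robot and the scene stay as the last script left them, time stands still between calls to the robot, and variables do not carry over. Pictures are saved under pics/ and viewed, at most 10 in all, crops included, and the job is handed in when it is done.

```bash
mkdir -p pics; ls; cat > h.py <<'E'
import numpy as np, cv2
from plant import ctrl, sensors, optics
def world(name,depth,u,v,z=None):
    """pixel -> world, by depth, or by plane z"""
    p=optics.camera_params(name);K=np.array(p["mtx"]);R=np.array(p["R"]);t=np.array(p["t"])
    d=np.array([(u-K[0,2])/K[0,0],(v-K[1,2])/K[1,1]]);s=d.copy()
    for _ in range(20): s=d/(1+p["k1"]*(s@s))
    ray=np.array([s[0],s[1],1.])
    c=-R.T@t; w=R.T@ray
    if z is not None: return c+w*(z-c[2])/w[2]
    return c+w*depth[int(round(v)),int(round(u))]
def cloud(name,depth):
    p=optics.camera_params(name);K=np.array(p["mtx"]);R=np.array(p["R"]);t=np.array(p["t"])
    h,w=depth.shape;u,v=np.meshgrid(np.arange(w),np.arange(h))
    d=np.stack([(u-K[0,2])/K[0,0],(v-K[1,2])/K[1,1]],-1);s=d.copy()
    for _ in range(20): s=d/(1+p["k1"]*(s**2).sum(-1,keepdims=True))
    c=np.concatenate([s,np.ones((h,w,1))],-1)*depth[...,None]
    P=(c-t)@R; P[depth==0]=np.nan
    return P
def save(n,im): cv2.imwrite(n,cv2.cvtColor(im,cv2.COLOR_RGB2BGR))
def down(a):
    """tool pointing down, y axis (closing) at angle a from world x"""
    y=np.array([np.cos(a),np.sin(a),0]);z=np.array([0,0,-1.]);return np.column_stack([np.cross(y,z),y,z])
E
python3 - <<'E'
from h import *
for n in("top","side"):
    im,d=optics.grab_frame(n);save(f"pics/{n}0.png",im);np.savez(f"/tmp/{n}0.npz",im=im,d=d)
    p=optics.camera_params(n);print(n,p["mtx"],p["k1"],-np.array(p["R"]).T@p["t"])
print(sensors.read_state(),ctrl.tcp_to_tips)
E
```

```text
pics
top [[532.58876129   0.         274.85892703]
 [  0.         532.58876129 208.64029123]
 [  0.           0.           1.        ]] -0.21324659296785398 [ 283.97090849  -65.1234978  1631.68629842]
side [[436.24332754   0.         275.41662085]
 [  0.         436.24332754 211.31239357]
 [  0.           0.           1.        ]] -0.03319908702526625 [ -154.19811963 -1114.68405114   922.42041975]
{'t': 0.1, 'q': array([ 1.15151315e+00,  2.07351460e-01,  1.54281051e+00,  9.54842688e-08,
        1.39351700e+00, -1.50507019e-01]), 'qvel': array([ 2.63651229e-04, -2.70535304e-03, -3.33085758e-03,  5.53517157e-05,
       -1.12350898e-03,  5.53380206e-04]), 'tau': array([-4.83396580e-04, -3.84092510e+01, -2.92551112e+01, -1.68928677e-04,
        4.88492078e-03,  2.82648443e-05]), 'eef_pos': array([152.44572482, 553.7652405 , 255.23263776]), 'eef_rot': array([[-9.64096474e-01,  2.65550875e-01, -8.49439160e-04],
       [ 2.65552049e-01,  9.64094642e-01, -1.90556742e-03],
       [ 3.12914646e-04, -2.06272114e-03, -9.99997824e-01]]), 'force': array([-0.14067058, -1.05911868, -0.03743985]), 'wrist_torque': array([-0.06297798,  0.02073491, -0.02198113]), 'grasp_force': 0.0, 'grip_width': 85.42891186887091} 25.0
```

View pics/top0.png

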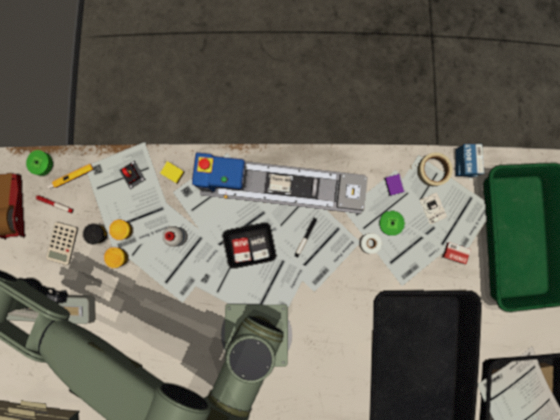

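View pics/side0.png

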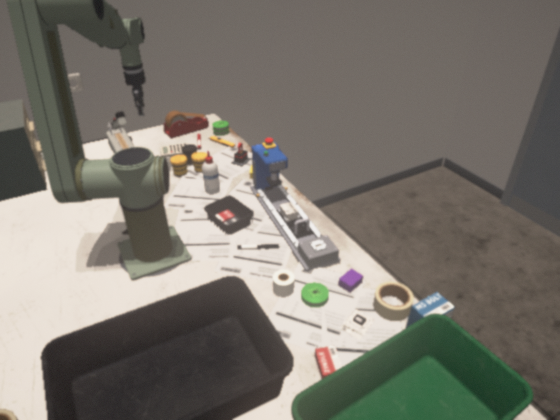

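The top picture shows the press from (195,170) to (365,190), with the blue column left, the carton at (280,184), the handle about (305,186) and the key box at (352,190). The red key in its black block is at (132,173). Things that could be mistaken for them:
- **Key:** red pen (55,204), bottle nozzle (172,237), red stop button (204,163).
- **Carton:** red (457,254), purple (394,184) and yellow (172,172) boxes, white card (433,208).

I'll check the choice in a close crop.

```bash
python3 - <<'E'
from h import *
f=np.load("/tmp/top0.npz");im=f["im"];d=f["d"];P=cloud("top",d)
a=cv2.resize(im[140:220,180:380],None,fx=4,fy=4,interpolation=cv2.INTER_CUBIC)
s=np.load("/tmp/side0.npz")["im"]
b=cv2.resize(im[150:196,110:156],(276,276),interpolation=cv2.INTER_CUBIC)
c=cv2.resize(s[130:276,220:350],(262,276),interpolation=cv2.INTER_CUBIC)
e=cv2.resize(s[140:170,225:255],(262,276),interpolation=cv2.INTER_CUBIC)
save("pics/c1.png",np.vstack([a,np.hstack([b,c,e])]))
np.set_printoptions(precision=1,suppress=True)
for n,u,v in[("key",132,173),("carton",280,184),("keybox",352,190),("button",204,163),("handle",300,186)]:
    print(n,P[v-1:v+2,u-1:u+2].reshape(-1,3).mean(0),world("top",d,u,v,40))
E
```

```text
key [490.6 379.8  43.7] [491.1 380.8  40. ]
carton [455.6 -72.2  57.1] [457.4 -72.3  40. ]
keybox [ 439.4 -288.1   49. ] [ 440.3 -289.4   40. ]
button [495.  133.6 214.2] [521. 158.  40.]
handle [nan nan nan] [ 451.6 -132.4   40. ]
```

View pics/c1.png

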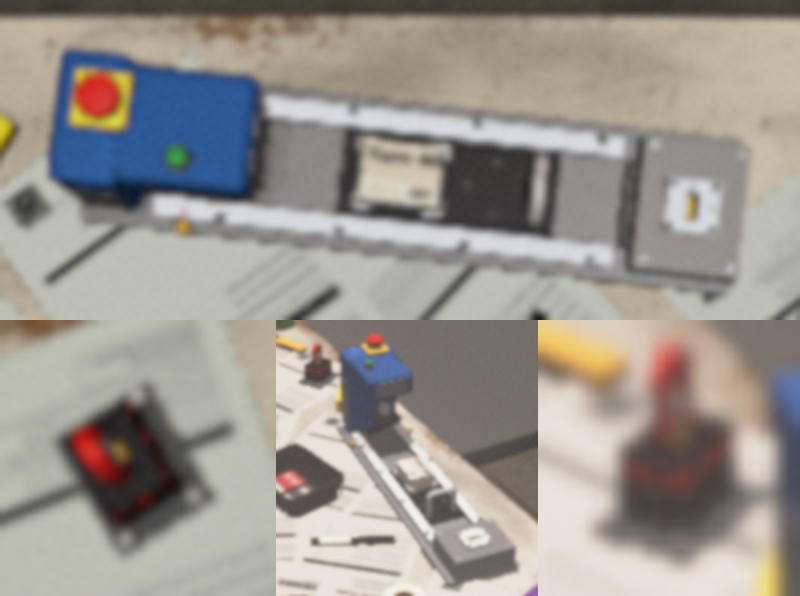

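The crop shows the key with its red bow and brass shank in the red-banded black block. The lock dial centre is at crop (692,206), which is pixel (353,191.5), and the handle bar is at (315.3,188). Next I'll fit geometry from both cameras.

```bash
python3 - <<'E'
from h import *
np.set_printoptions(precision=1,suppress=True)
px=lambda x,y:((x-1.5)/4+180,(y-1.5)/4+140)
pt=lambda x,y,z:world("top",None,*px(x,y),z)
up=[pt(265,105,30),pt(625,150,30)];lo=[pt(155,207,30),pt(610,255,30)]
for a,b in(up,lo): e=a-b;print("rail",a,b,"yaw",np.arctan2(-e[0],e[1]))
print("lock dial",pt(692,206,62),"handle",pt(541,192,77),"ctn",pt(400,175,56))
print("box corners",[pt(*c,56)[:2] for c in((640,138),(747,143),(733,283),(634,270))])
bx=lambda x,y,z:world("top",None,(x-2.5)/6+110,(y-2.5)/6+150,z)
print("shoulder",bx(120,450,49),"blockcorn",[bx(*c,45)[:2] for c in((62,440),(125,400),(190,480),(115,525))],"bowtop",bx(90,450,87))
for n in("top","side"):
    f=np.load(f"/tmp/{n}0.npz");P=cloud(n,f["d"]);im=f["im"].astype(int);X,Y,Z=P[...,0],P[...,1],P[...,2]
    print(n)
    def rect(l,m):
        q=P[m][:,:2].astype(np.float32)
        if len(q)>4: print(l,len(q),q.mean(0),P[m][:,2].mean(),cv2.minAreaRect(q))
    rect("keybox",(abs(X-440)<70)&(abs(Y+285)<65)&(Z>46)&(Z<70))
    rect("holdertop",(abs(X-490)<50)&(abs(Y-380)<50)&(Z>36)&(Z<50))
    rect("keybow",(abs(X-490)<50)&(abs(Y-380)<50)&(Z>54)&(Z<100))
    hsv=cv2.cvtColor(f["im"],cv2.COLOR_RGB2HSV);red=((hsv[...,0]<8)|(hsv[...,0]>172))&(hsv[...,1]>150)&(hsv[...,2]>60)
    m=red&(abs(X-490)<60)&(abs(Y-380)<60)
    v,u=np.nonzero(m);print("red px",len(u),u.mean(),v.mean(),np.c_[u,v,P[m].round()][:40] if n=="side" else "")
    rect("handle",(abs(X-450)<40)&(abs(Y+165)<50)&(Z>62)&(Z<90))
    rect("column",(abs(X-495)<100)&(abs(Y-133)<120)&(Z>180)&(Z<196))
    rect("arm",(abs(X-480)<100)&(abs(Y-90)<150)&(Z>136)&(Z<152))
    rect("carton",(abs(X-455)<45)&(abs(Y+72)<45)&(Z>48)&(Z<65))
E
```

```text
rail [513.6  31.4  30. ] [ 480.2 -241.8   30. ] yaw -0.1214859481089857
rail [435.6 114.2  30. ] [ 400.3 -230.    30. ] yaw -0.10220894395382635
lock dial [ 434.7 -288.1   62. ] handle [ 443.1 -174.6   77. ] ctn [457.5 -71.1  56. ]
box corners [array([ 486.1, -250.3]), array([ 482.9, -331. ]), array([ 377.9, -319.4]), array([ 387.3, -245.2])]
shoulder [332.8 382.2  49. ] blockcorn [array([337.8, 414. ]), array([358.3, 381.2]), array([318.1, 346.6]), array([295. , 385.4])] bowtop [331.5 386.8  87. ]
top
keybox 902 [ 434.9 -287.9] 56.53825406477896 ((435.82843017578125, -288.4794921875), (82.4033203125, 101.58577728271484), 82.98455047607422)
holdertop 148 [489.  387.7] 43.92762080351074 ((490.3854675292969, 390.85009765625), (54.459224700927734, 41.56912612915039), 34.215152740478516)
keybow 58 [489. 389.] 77.51134774191225 ((490.93389892578125, 391.41473388671875), (31.751373291015625, 11.805765151977539), 30.637420654296875)
red px 51 126.09803921568627 172.68627450980392 
handle 61 [ 447.7 -172. ] 75.07559727803505 ((447.2162780761719, -172.13970947265625), (9.662269592285156, 51.4
[... 886 characters left out ...]
1.511104583740234)
red px 0 nan nan []
handle 55 [ 445.4 -175.4] 73.44897095764459 ((446.6365051269531, -173.65330505371094), (13.278909683227539, 51.921634674072266), 83.06723022460938)
column 444 [469.5  86.4] 187.76205980727443 ((474.4468688964844, 97.4822998046875), (145.78018188476562, 91.84312438964844), 82.85221099853516)
arm 55 [450.1  85.2] 146.17564547452625 ((442.7789306640625, 82.19647216796875), (62.16150665283203, 151.1638641357422), 25.543737411499023)
carton 175 [455.8 -75.7] 55.6241886411569 ((457.53057861328125, -72.91073608398438), (63.57232666015625, 46.27184295654297), 83.53455352783203)<stdin>:22: RuntimeWarning: Mean of empty slice.
  ret = ret.dtype.type(ret / rcount)
```

Measured values, which match the sizes given:
- **Press:** yaw about -0.113, lock at about (435.2,-288.6).
- **Handle:** (447,-172.5), 135 mm short of the detent, within the stated 100–160.
- **Key:** (490.7,390.7), with its x axis at about 0.55 rad.

First I'll do the carrier.

```bash
cat >> h.py <<'E'
np.set_printoptions(precision=2,suppress=True)
YAW=-0.113; EX=np.array([np.cos(YAW),np.sin(YAW),0]); EY=np.array([-np.sin(YAW),np.cos(YAW),0])
LOCK=np.array([435.2,-288.6,62.]); ORG=LOCK+255*EY-[0,0,62]
AP=np.pi/2+YAW
def rep(l):
    s=sensors.read_state();print(l,"t%.2f"%s["t"],"p",s["eef_pos"],"F",s["force"],"M",s["wrist_torque"],"g%.1f %.1f"%(s["grip_width"],s["grasp_force"]),"q6 %.3f"%s["q"][5]);return s
E
python3 - <<'E'
from h import *
R=down(AP); H=np.array([447.,-172.4,0])
s=sensors.read_state(); ctrl.move_l(s["eef_pos"]+[60,-40,80],vel=250)
ctrl.gripper_to(45)
ctrl.move_ptp(H+[0,0,200],R);rep("above")
for a in(AP,AP-np.pi):print("lock ik",a,ctrl.solve_ik(LOCK+[0,0,60],down(a)),ctrl.solve_ik(LOCK+[0,0,60],down(a-1.75)))
ctrl.move_l(H+[0,0,79],vel=150);rep("down")
ctrl.gripper_to(0,40);rep("pinch")
E
```

```text
above t3.76 p [ 447.36 -171.91  200.18] F [ 0.19  0.44 -0.28] M [0.02 0.02 0.  ] g45.0 0.0 q6 -2.007
lock ik 1.4577963267948966 [-0.75  0.25  1.79 -0.    1.1  -2.21] [-0.75  0.25  1.79 -0.    1.1  -0.46]
lock ik -1.6837963267948965 [-0.75  0.25  1.79 -0.    1.1   0.93] [-0.75  0.25  1.79 -0.    1.1   2.68]
down t4.72 p [ 447.79 -172.77   79.79] F [-0.48 -1.24  0.27] M [ 0.03 -0.    0.04] g45.1 0.0 q6 -2.007
pinch t5.13 p [ 447.69 -172.73   79.98] F [0.05 0.75 5.81] M [ 0.13  0.13 -0.01] g8.4 39.1 q6 -2.007
```

```bash
python3 - <<'E'
from h import *
p=sensors.read_state()["eef_pos"]; off=(p-ORG)@EX; print("x off",off,"press y",(p-ORG)@EY)
T=lambda y:ORG+y*EY+off*EX+[0,0,79.8]
print(ctrl.move_l(T(-34),vel=100,threshold=15));rep("pre")
print(ctrl.move_l(T(-8),vel=40,threshold=18));rep("near")
for y in np.arange(-6,8,2.):
    r=ctrl.move_l(T(y),vel=30,threshold=16);s=rep("y%.0f"%y);print((s["eef_pos"]-ORG)@EY,s["force"]@EY,r)
    if r or s["force"]@EY<-15: break
E
```

```text
x off -0.6574705506991732 press y -138.46550994156848
False
pre t6.33 p [459.58 -67.8   79.97] F [-1.37  0.31  6.28] M [-0.03  0.04 -0.01] g8.2 39.3 q6 -1.793
False
near t7.12 p [462.47 -42.72  79.98] F [-0.19 -2.76  4.52] M [-0.44  0.11  0.05] g8.3 39.4 q6 -1.737
y-6 t7.38 p [462.73 -40.1   79.98] F [ 0.41 -0.    5.93] M [-0.03 -0.04  0.02] g8.3 39.5 q6 -1.732
-4.983823974547317 0.04191095990931105 False
y-4 t7.62 p [462.9  -38.15  79.96] F [-0.08 -1.04  5.51] M [-0.13  0.05 -0.01] g8.6 39.5 q6 -1.728
-3.0281857858589594 -1.0412998594644103 False
y-2 t7.88 p [463.13 -36.5   79.97] F [-0.82 -1.93  5.31] M [-0.34  0.01 -0.02] g8.3 39.5 q6 -1.724
-1.3531919169526272 -2.0145975027889493 False
y0 t8.12 p [463.28 -35.24  79.99] F [-0.2  -4.5   5.58] M [-0.7   0.13 -0.  ] g8.7 39.5 q6 -1.719
-0.09364594983941438 -4.497482786791915 False
y2 t8.38 p [463.35 -35.11  79.99] F [ -2.84 -12.16   5.34] M [-1.8   0.33  0.03] g8.4 39.6 q6 -1.715
0.04700685954775004 -12.399901006871483 False
y4 t8.62 p [463.55 -34.97  80.07] F [ -2.91 -17.2    4.43] M [-2.84  0.49  0.04] g8.5 39.7 q6 -1.711
0.2070515308069166 -17.41975430016524 False
```

```bash
python3 - <<'E'
from h import *
p=sensors.read_state()["eef_pos"]; off=(p-ORG)@EX
T=lambda y,z=79.8:ORG+y*EY+off*EX+[0,0,z]
ctrl.move_l(T(-1.5),vel=20);s=rep("relax");print((s["eef_pos"]-ORG)@EY)
ctrl.move_l(T(-4.5),vel=15);s=rep("tugtest");print((s["eef_pos"]-ORG)@EY,s["force"]@EY)
ctrl.move_l(T(-2),vel=15);s=rep("back");print((s["eef_pos"]-ORG)@EY,s["force"]@EY)
ctrl.gripper_to(40);rep("open")
ctrl.move_l(T(-8,200),vel=200)
ctrl.move_l(T(-100,330),vel=250)
im,d=optics.grab_frame("top");save("pics/c2.png",cv2.resize(im[130:230,180:380],None,fx=4,fy=4,interpolation=cv2.INTER_CUBIC))
P=cloud("top",d);X,Y,Z=P[...,0],P[...,1],P[...,2]
m=(abs(X-463)<40)&(abs(Y+37)<20)&(Z>66)&(Z<90);q=P[m][:,:2].astype(np.float32);print("handle",len(q),cv2.minAreaRect(q),"expect",ORG-2.5*EY)
ctrl.gripper_to(45)
E
```

```text
relax t9.05 p [463.33 -35.78  79.97] F [-0.4  -2.11  7.03] M [-0.08  0.05  0.03] g8.5 40.0 q6 -1.723
-0.6222402720780174
tugtest t9.40 p [463.06 -37.71  79.97] F [0.34 2.07 6.18] M [ 0.39 -0.07  0.03] g8.6 40.0 q6 -1.729
-2.5729951072471087 2.0976572272634826
back t9.72 p [463.3  -36.43  79.98] F [-0.7  -2.23  6.76] M [-0.32  0.08  0.02] g8.3 39.9 q6 -1.724
-1.2744531700051562 -2.296471958136818
open t10.12 p [462.74 -36.73  79.3 ] F [-0.11  0.64  0.19] M [-0.02  0.01  0.05] g40.0 0.0 q6 -1.724
handle 10 ((482.0649719238281, -35.66661071777344), (4.237368583679199, 16.42922592163086), 67.36724090576172) expect [463.67 -37.71   0.  ]
```

View pics/c2.png

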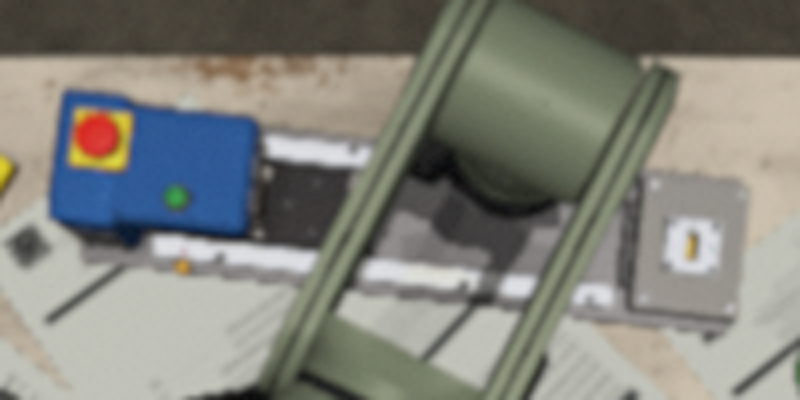

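```bash
python3 - <<'E'
from h import *
K=np.array([490.7,390.7,0]);A=0.55+np.pi/2
for a in(A,A-np.pi):
    j=ctrl.solve_ik(K+[0,0,150],down(a));print(a,j)
a=min((A,A-np.pi),key=lambda a:abs(ctrl.solve_ik(K+[0,0,150],down(a))[5]))
ctrl.move_ptp(K+[0,0,330],down(a));rep("above")
im,d=optics.grab_frame("top");np.savez("/tmp/top1.npz",im=im,d=d)
ims,ds=optics.grab_frame("side");np.savez("/tmp/side1.npz",im=ims,d=ds)
for n,dd in(("top",d),("side",ds)):
    P=cloud(n,dd);X,Y,Z=P[...,0],P[...,1],P[...,2]
    for l,m in(("handle",(abs(X-463)<40)&(abs(Y+37)<30)&(Z>66)&(Z<90)),("keybox",(abs(X-440)<70)&(abs(Y+285)<65)&(Z>46)&(Z<70))):
        q=P[m][:,:2].astype(np.float32);print(n,l,len(q),q.mean(0),cv2.minAreaRect(q) if len(q)>3 else "")
a=cv2.resize(im[140:220,180:380],None,fx=4,fy=4,interpolation=cv2.INTER_CUBIC)
b=cv2.resize(ims[130:280,230:350],(220,275),interpolation=cv2.INTER_CUBIC);c=cv2.resize(ims[120:180,200:280],(366,275),interpolation=cv2.INTER_CUBIC)
save("pics/c3.png",np.vstack([a,np.hstack([b,c,np.zeros((275,214,3),np.uint8)])]))
E
```

```text
2.1207963267948964 [ 0.53  0.41  1.5  -0.    1.22 -1.59]
-1.0207963267948967 [ 0.53  0.41  1.5  -0.    1.22  1.56]
above t14.86 p [490.93 390.32 330.06] F [ 0.55 -0.23  0.66] M [-0.03 -0.02  0.03] g44.9 0.0 q6 1.555
top handle 59 [463.97 -36.29] ((464.24737548828125, -36.25109100341797), (9.716257095336914, 51.35819625854492), 83.22833251953125)
top keybox 906 [ 435.05 -287.78] ((435.4844665527344, -288.4360656738281), (82.5562515258789, 101.02811431884766), 83.9283676147461)
side handle 44 [460.53 -39.39] ((460.8404541015625, -37.93061828613281), (11.66240406036377, 53.66286087036133), 87.32794189453125)
side keybox 670 [ 430.24 -293.72] ((433.75128173828125, -288.00628662109375), (86.06497955322266, 102.07770538330078), 83.38188171386719)
```

View pics/c3.png

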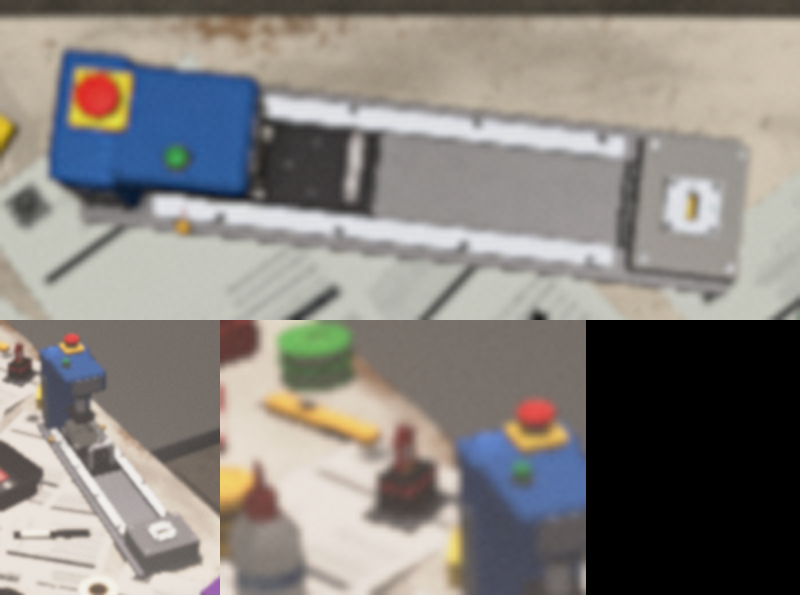

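Carrier handle at crop (355,165). The handle-to-lock distance is about 253.8 mm, against 252.5 expected in the detent and 254 at the stop, so the carrier is in. The key stands untouched in its block, so I'll take it next.

```bash
python3 - <<'E'
from h import *
K=np.array([490.7,390.7,0])
ctrl.move_l(K+[0,0,110],vel=250)
print(ctrl.move_l(K+[0,0,77],vel=80,threshold=8));rep("at")
ctrl.gripper_to(0,60);rep("grip")
print(ctrl.move_l(K+[0,0,102],vel=60,threshold=15));rep("up")
ctrl.move_l(K+[0,0,250],vel=200);rep("lifted")
ims,ds=optics.grab_frame("side");save("pics/c4.png",cv2.resize(ims[40:180,190:290],None,fx=4,fy=4,interpolation=cv2.INTER_CUBIC))
E
```

```text
False
at t16.55 p [490.25 390.44  76.16] F [0.71 0.11 1.08] M [-0.04  0.02 -0.01] g44.5 0.0 q6 1.555
grip t16.96 p [491.18 390.96  77.71] F [ 0.19 -0.18  1.55] M [ 0.03 -0.    0.02] g8.6 60.1 q6 1.555
False
up t17.52 p [490.77 390.78 102.46] F [-0.14 -0.09 -1.19] M [ 0.04 -0.   -0.05] g9.1 59.8 q6 1.555
lifted t18.42 p [489.83 390.15 248.23] F [ 0.15  0.71 -0.99] M [-0.03 -0.03  0.01] g9.4 59.8 q6 1.555
```

View pics/c4.png

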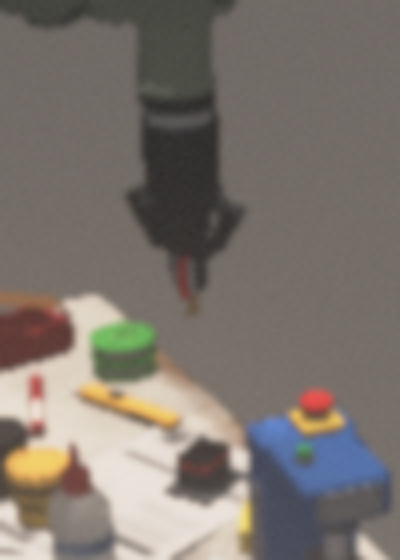

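The key is in the fingers (red at (183,275), brass tip at (190,308)) and the block is empty. Now I'll go to the lock.

```bash
cat >> h.py <<'E'
L=np.array([435.2,-288.0,0])
E
python3 - <<'E'
from h import *
R=down(AP)
s=sensors.read_state();ctrl.move_l(s["eef_pos"]+[0,0,75],vel=300)
ctrl.move_ptp(L+[0,0,330],R);rep("far")
ctrl.move_l(L+[0,0,150],vel=250)
ctrl.move_l(L+[0,0,118],vel=100);rep("near")
offs=[(0,0),(1.5,0),(-1.5,0),(0,1.5),(0,-1.5),(1.5,1.5),(-1.5,1.5),(1.5,-1.5),(-1.5,-1.5),(3,0),(-3,0)]
for dx,dy in offs:
    c=L+dx*EX+dy*EY
    ctrl.move_l(c+[0,0,115.5],vel=60)
    r=ctrl.move_l(c+[0,0,106.5],vel=25,threshold=4);s=rep(f"try {dx},{dy} {r}")
    if not r: break
    if s["t"]>38:break
E
```

```text
far t22.00 p [ 435.4  -287.71  329.94] F [-0.32 -0.3  -0.57] M [ 0.01 -0.02 -0.04] g9.3 59.8 q6 -2.208
near t23.33 p [ 435.53 -288.29  118.61] F [0.12 0.09 0.84] M [-0.02 -0.03  0.02] g9.4 59.8 q6 -2.208
try 0,0 False t24.09 p [ 435.89 -288.26  106.44] F [ 4.02 -1.87 -2.45] M [-0.18 -0.77  0.04] g9.3 59.6 q6 -2.208
```

First try went in; the side force (+x 4 N) says to shift about 1 mm in +x. Now I'll push it home with a wiggle.

```bash
python3 - <<'E'
from h import *
c=L+[0.8,-0.3,0]
ctrl.move_l(c+[0,0,106.5],vel=20);s=rep("shift")
if abs(s["force"][0])>2.5: c=c+[0.15*s["force"][0],0,0];ctrl.move_l(c+[0,0,106.5],vel=20);s=rep("shift2")
z=106.5;w=1
while z>86:
    z-=1.0;w=-w
    ctrl.move_l(c+[0,0,z],rot=down(AP+.07*w),vel=25);s=rep("z%.1f"%z)
    if s["force"][2]>30 or s["t"]>40: break
ctrl.move_l(c+[0,0,z],rot=down(AP),vel=25);rep("end")
E
```

```text
shift t24.34 p [ 436.05 -288.29  106.42] F [ 3.13 -0.27 -2.36] M [-0.12 -0.53  0.02] g8.9 59.6 q6 -2.208
shift2 t24.59 p [ 436.18 -288.22  106.42] F [ 1.89 -0.4  -1.28] M [-0.1  -0.31  0.03] g8.9 59.7 q6 -2.207
z105.5 t24.84 p [ 436.25 -288.16  105.51] F [ 0.59 -0.87 -0.19] M [-0.05 -0.2   0.03] g9.1 59.7 q6 -2.139
z104.5 t25.13 p [ 436.31 -288.05  104.53] F [ 1.17 -0.33  0.89] M [ 0.15 -0.14  0.03] g9.3 60.1 q6 -2.275
z103.5 t25.43 p [ 436.32 -288.01  103.43] F [ 1.56  1.1  -0.35] M [ 0.12 -0.1  -0.05] g9.3 60.0 q6 -2.139
z102.5 t25.72 p [ 436.33 -288.02  102.93] F [-0.87  2.77  5.43] M [ 0.5   0.18 -0.08] g9.2 60.6 q6 -2.277
z101.5 t26.01 p [ 436.55 -288.29  101.34] F [0.22 1.08 0.14] M [ 0.21 -0.2  -0.11] g9.0 60.0 q6 -2.140
z100.5 t26.30 p [ 436.36 -288.39  100.55] F [0.35 0.39 1.97] M [ 0.22  0.08 -0.07] g9.1 60.3 q6 -2.276
z99.5 t26.59 p [ 436.17 -288.22   99.1 ] F [ 0.05 -0.15 -0.77] M [ 0.04 -0.04  0.02] g9.2 59.9 q6 -2.139
z98.5 t26.88 p [ 436.33 -288.35   98.41] F [-0.32  0.42  1.13] M [ 0.02 -0.01 -0.08] g9.0 60.0 q6 -2.275
z97.5 t27.18 p [ 436.05 -288.35   97.76] F [-2.36
[... 382 characters left out ...]
 -288.76   94.6 ] F [-1.15  2.02  7.25] M [ 0.3   0.22 -0.02] g9.2 61.1 q6 -2.135
z92.5 t28.63 p [ 437.32 -288.48   94.53] F [-1.56  4.   14.02] M [0.78 0.45 0.03] g9.4 62.1 q6 -2.275
z91.5 t28.93 p [ 437.7  -288.98   94.48] F [-3.61  5.24 18.23] M [0.88 0.64 0.01] g9.3 62.8 q6 -2.135
z90.5 t29.22 p [ 438.02 -288.75   94.44] F [-4.49  6.99 24.57] M [ 1.29  0.79 -0.01] g9.3 63.7 q6 -2.275
z89.5 t29.51 p [ 438.48 -289.16   94.36] F [-4.8   8.57 28.29] M [1.34 1.01 0.05] g9.4 64.3 q6 -2.135
z88.5 t29.80 p [ 438.88 -288.99   94.32] F [-6.07  9.92 33.59] M [ 1.85  1.2  -0.05] g9.3 65.1 q6 -2.275
end t30.05 p [ 439.15 -289.22   94.34] F [-4.67  8.73 32.98] M [ 1.67  1.03 -0.  ] g9.0 65.0 q6 -2.205
```

The key hit a hard stop at TCP z 94.5, where 94 was predicted, so it is home. I'll relax the push, grip harder and turn clockwise.

```bash
python3 - <<'E'
from h import *
c=L+[1.2,-0.3,93.5]
ctrl.move_l(c,rot=down(AP),vel=25);rep("relax")
ctrl.gripper_to(0,110);rep("grip")
for a in list(np.arange(.15,1.6,.15))+[1.6,1.66,1.72]:
    ctrl.move_l(c,rot=down(AP-a),vel=25);s=rep("a%.2f"%a);y=s["eef_rot"][:,1];print("   actual",AP-np.arctan2(y[1],y[0]))
    if abs(s["wrist_torque"][2])>1.2: break
ims,ds=optics.grab_frame("side");im,d=optics.grab_frame("top")
save("pics/c5.png",np.hstack([cv2.resize(ims[130:280,230:350],(480,600),interpolation=cv2.INTER_CUBIC),cv2.resize(im[150:225,330:370],(320,600),interpolation=cv2.INTER_CUBIC)]))
E
```

```text
relax t30.40 p [ 437.46 -288.77   94.58] F [-0.25  3.   10.3 ] M [ 0.52 -0.15  0.  ] g9.4 61.5 q6 -2.206
grip t30.62 p [ 437.47 -288.74   94.65] F [ 1.17  3.05 10.5 ] M [ 0.52 -0.03  0.03] g8.4 107.4 q6 -2.206
a0.15 t30.92 p [ 437.56 -288.89   94.69] F [ 0.48  2.87 10.37] M [ 0.52 -0.08 -0.02] g8.9 107.4 q6 -2.056
   actual 0.15149996730239557
a0.30 t31.22 p [ 437.64 -288.98   94.69] F [1.4  2.31 9.44] M [ 0.51 -0.14  0.01] g8.8 107.4 q6 -1.906
   actual 0.30156299100887507
a0.45 t31.52 p [ 437.69 -289.12   94.68] F [1.55 2.06 9.35] M [ 0.37 -0.1  -0.04] g8.3 107.4 q6 -1.756
   actual 0.4514866851894732
a0.60 t31.82 p [ 437.62 -289.36   94.66] F [0.28 2.11 9.31] M [ 0.18 -0.13 -0.02] g8.5 107.4 q6 -1.606
   actual 0.601442559976171
a0.75 t32.12 p [ 437.53 -289.64   94.68] F [0.27 0.62 8.01] M [ 0.08 -0.02 -0.02] g8.7 107.4 q6 -1.456
   actual 0.7513181166630669
a0.90 t32.42 p [ 437.37 -289.9    94.69] F [0.27 0.12 8.52] M [-0.    0.06  0.06] g8.4 107.4 q6 -1.306
   actual 0.9012270127106607
a1.05 t32.72 p [ 437.13 -290.09   94.68] F [-0.8  -0.66  9.36] M [-0.1   0.23  0.02] g8.7 107.4 q6 -1.156
   actual 1.0510083952482534
a1.20 t33.02 p [ 436.82 -290.2    94.7 ] F [-1.71 -0.63 10.11] M [-0.17  0.41  0.02] g8.6 107.5 q6 -1.006
   actual 1.200806622306812
a1.35 t33.32 p [ 436.54 -290.33   94.69] F [-2.74 -1.54  9.47] M [-0.28  0.51  0.02] g8.6 107.6 q6 -0.856
   actual 1.3504435652132023
a1.50 t33.62 p [ 436.24 -290.36   94.71] F [-4.46 -2.54 11.32] M [-0.3   0.71  0.1 ] g8.5 107.7 q6 -0.706
   actual 1.5002561017174918
a1.60 t33.87 p [ 436.01 -290.34   94.67] F [-5.02 -1.49 10.86] M [-0.28  0.83  0.16] g8.3 107.8 q6 -0.606
   actual 1.6001932310759173
a1.66 t34.12 p [ 435.87 -290.34   94.68] F [-4.8  -1.67 11.79] M [-0.26  0.94  0.15] g8.7 107.9 q6 -0.546
   actual 1.6599739576036978
a1.72 t34.37 p [ 435.74 -290.32   94.66] F [-4.87 -1.08 12.87] M [-0.31  0.99  0.15] g8.6 107.9 q6 -0.487
   actual 1.7197989407225165
```

View pics/c5.png

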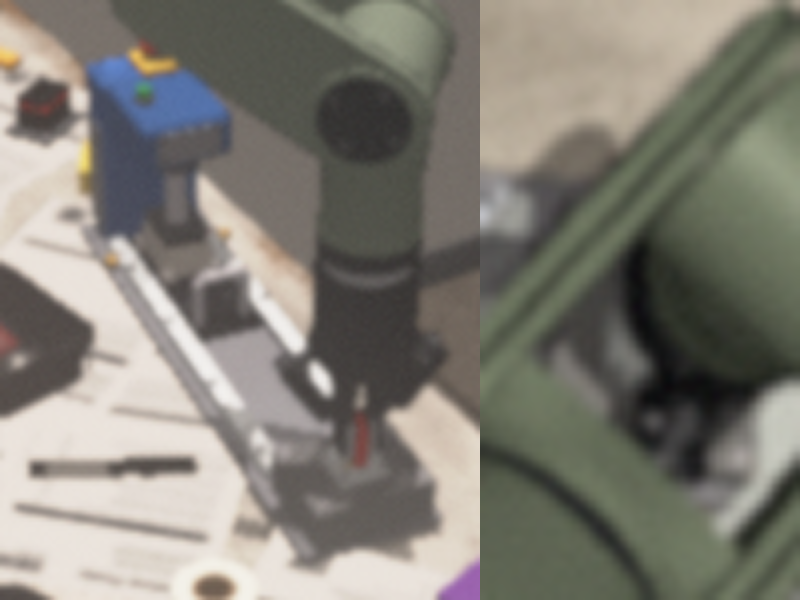

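The key is held turned and the pad rod is extended at (180,190), but the torque hasn't yet shown the stop. I'll turn a little further and measure the pad's drop from the side depth.

```bash
python3 - <<'E'
from h import *
s=sensors.read_state();c=L+[1.6,0.6,93.5]
for a in [1.78,1.84,1.9,1.96]:
    ctrl.move_l(c,rot=down(AP-a),vel=25)
    m=np.mean([ (ctrl.hold(.03),sensors.read_state()["wrist_torque"])[1] for _ in range(6)],0);rep("a%.2f"%a);print("   Mz",m)
    if abs(m[2])>0.45: break
ims,ds=optics.grab_frame("side");f=np.load("/tmp/side1.npz")
P1=cloud("side",ds);P0=cloud("side",f["d"])
for u in(272,275,278):
    print("col",u)
    for v in range(168,198,2): print(v,f["im"][v,u],P0[v,u].round(),ims[v,u],P1[v,u].round())
save("pics/c6.png",np.hstack([cv2.resize(i[150:215,250:300],(400,520),interpolation=cv2.INTER_CUBIC) for i in(f["im"],ims)]))
E
```

```text
a1.78 t34.92 p [ 435.74 -290.07   94.68] F [-7.1  -3.39 11.95] M [-0.61  1.27  0.37] g8.5 107.9 q6 -0.425
   Mz [-0.61  1.22  0.31]
a1.84 t35.37 p [ 435.66 -290.04   94.7 ] F [-6.86 -2.67 12.05] M [-0.61  1.27  0.62] g8.3 108.1 q6 -0.366
   Mz [-0.59  1.26  0.59]
col 272
168 [94 89 88] [450.  31. 163.] [92 87 87] [453.  37. 159.]
170 [89 84 86] [452.  34. 153.] [86 84 85] [449.  28. 157.]
172 [84 78 80] [461.  52. 133.] [81 78 79] [462.  55. 131.]
174 [101  96  95] [464.  59. 120.] [102  97  97] [468.  65. 116.]
176 [109 103 103] [465.  61. 111.] [108 102 103] [464.  58. 113.]
178 [108 102 101] [464.  60. 103.] [108 102 103] [466.  63. 101.]
180 [92 88 85] [467.  65.  91.] [106 102 103] [466.  64.  92.]
182 [80 75 73] [461.  53.  91.] [109 103 101] [465.  62.  85.]
184 [80 75 73] [454.  40.  92.] [103  97  94] [467.  65.  74.]
186 [95 88 83] [455.  44.  81.] [85 81 79] [462.  57.  72.]
188 [121 113 107] [467.  65.  57.] [78 72 71] [455.  44.  73.]
190 [116 109 102] [461.  54.  57.] [80 75 72] [453.  39.  68.]
192 [122 114 108] [455.  43.  56.] [112 105  98] [457.  48.  53.]
194 [124 
[... 1337 characters left out ...]
76 [117 113 113] [519. 114.  67.] [115 113 119] [521. 118.  64.]
178 [110 103  99] [489.  61.  95.] [112 110 116] [521. 117.  55.]
180 [81 77 75] [486.  54.  91.] [103 102 107] [517. 111.  51.]
182 [79 74 73] [479.  41.  92.] [90 87 90] [493.  67.  74.]
184 [85 79 76] [478.  41.  84.] [81 76 76] [488.  59.  71.]
186 [111 106 100] [491.  65.  58.] [77 73 71] [482.  47.  71.]
188 [109 102  97] [485.  54.  57.] [74 71 69] [478.  41.  67.]
190 [111 104  98] [478.  41.  58.] [93 86 82] [479.  43.  57.]
192 [125 115 110] [475.  35.  54.] [122 115 108] [475.  35.  55.]
194 [126 117 110] [474.  33.  47.] [125 116 109] [477.  40.  42.]
196 [125 115 109] [475.  35.  37.] [121 113 107] [475.  35.  37.]
```

View pics/c6.png

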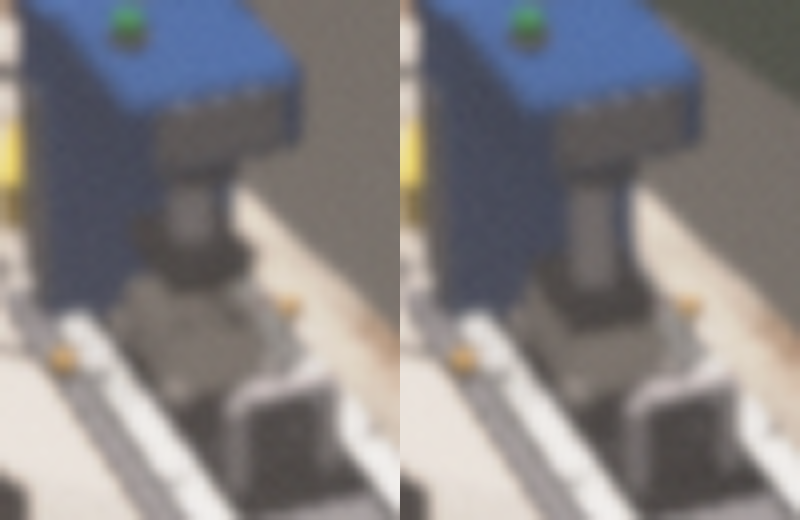

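The right half shows the pad down on the carton. Its top went from about 92 to 72 mm, the 22 mm gap. The handle hasn't moved, and the torque jump to 0.6 N m shows the lock is at its stop.

```bash
python3 - <<'E'
from h import *
ctrl.hold(0.5);rep("final");print(ctrl.finish_job())
E
```

```text
final t35.92 p [ 435.63 -290.05   94.68] F [-7.24 -3.7  12.04] M [-0.63  1.25  0.6 ] g8.3 108.1 q6 -0.366
the job is handed in; nothing more can be done
None
```

I handed the job in at 35.9 s: the carrier is in the detent, the key is fully home, turned to its stop and still gripped, and the side camera shows the pad down on the carton.

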